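# Roll a forming roller up the loading ramp and lock it in

### The arm

A 6-joint arm with a two-finger parallel gripper is mounted at the origin on the work surface. World frame = base frame: x ahead of the robot, y to its left, z up, the work surface at z = 0. Lengths are in m, angles in degrees, forces in N, time in s.
With the tool pointing down it reaches from about 0.35 to 0.875 m from the base axis. Payload 4.2 kg.
Tool frame: the origin (TCP) lies at the very end of the fingers, on their centre line; the grasp point (between the pads) lies r.pinch_z behind it (r.pinch_z is the distance from the TCP to the grasp point, in m); y points along the fingers, z is the direction in which the jaws open and shut, and the axes are right-handed (so a half turn about y gives the same grasp; the last joint's range is limited). The gripper opens to 87 mm and grips with 3 to 60 N. Pads are 19 mm wide; open, the fingers measure 117 mm over their backs; the gripper's body (75 mm by 190 mm) begins 51 mm behind the grasp point.
Start: joints at [87.64, 22.042, 0.453, 0, -68.411, -14.817], TCP at [0.185, 0.597, 0.223] pointing down, gripper open.
Joint ranges: [-179.83, 179.83], [-69.29, 118.12], [-61.27, 80.66], [-181.25, 117.63], [-171.15, -9.14], [-177.46, 177.46]. Speed limits (degrees/s): [159.86, 159.86, 180, 180, 180, 180].

### API

Orientations are given as a 3x3 rotation matrix whose columns are the frame's x, y, z axes.
In Python, from station import sense, capture, camera_params, r gives the robot as it stands.
- The arm moves only by the tool move_arm, never from a script. Its argument "increments" is text: rows parted by semicolons, each of 7 numbers parted by spaces: the closure, from -1 (fully open) to 1 (shut), so that 0 is half open, then the shift along the tool's x, y, z in m, then the turn, a rotation vector about the tool's x, y, z in rad. In form: hand x y z wx wy wz; .... A call has 1 to 8 rows; each row is the pose to reach, as a shift and turn from the pose commanded when the call began, along the tool's axes at that moment; what a row does not reach only later rows make up. A row lasts 1/10 s, in which the tool goes at most 50 mm and 8.59 degrees, less where a joint would pass 70% of its speed; a pose out of reach is approached as far as the arm can. A call with a gripper value outside its range is refused whole. The fingers move at their own pace and stop on an object; the grip force is fixed at half the most. Time passes only in rows, so rows that repeat a pose let the fingers close. It gives the time, the measured TCP pose, the force and the opening at its end, in the units of the state.
- sense(): the state, without advancing time (a new reading comes with each control period).
- capture(name): name is "side" or "top"; returns (picture, depth): 420x560x3 uint8, red, green, blue; 420x560 float32, m along the optical axis (not along the pixel's ray), 0 where there is no reading.
- camera_params(name): a dict with "fx", "fy", "cx", "cy" (pixels), "distortion" ([k1, k2, p1, p2, k3] as OpenCV has them; the pictures are not rectified), "xyz" and "orientation" of the camera in the world. Camera axes: x right, y down, z forward; pixel columns grow to the right and rows downward; lengths in m; the calibration is good to about 2 mm. A picture is of the moment at which its call begins. camera_params takes no time and is no camera call.
- r.finish_job(): hands the job in, once; it reports no verdict.
The state is a dict: "time_s": time; "joints": joint angles; "joint_velocities": joint speeds; "effort": joint torques, N m; "tcp_pos": TCP position; "ee_rot": TCP orientation; "wrist_force": force on the tool from outside, world axes, zero at the start; "moment": the same for the moment, N m; "gripper_width": opening from 0.0 (shut) to 1.0 (fully open).
Only numpy, scipy, OpenCV 4.12 (cv2) and the standard library are available. Lean on these libraries where they do the work, as an engineer would, in place of code of your own. Each camera call takes 0.05 s, during which the arm holds its last target.

### The job

With your fingertips, gently push the steel roller that lies at the foot of the small ramp up the slope in one steady go, staying behind it so that it never runs back down, until it drops into the seat against the stop at the top. Then push the keeper bar beside the lane all the way round until it lies across the lane behind the roller. Do not grip or lift the roller, and leave the other things on the bench where they are.

Things in the scene. Friction and masses are not known exactly. Their poses are not given: they have to be found in the camera images.
- ramp: fixed green ramp, 320 mm long (own x), 72 mm wide (own y). Origin: centre of its underside, at bench height; own x points up the lane from foot to stop, z up. Level foot: floor z = 6 mm, x = -152 to -30 mm, with a 14 mm tall lip behind it. The lane is 56 mm wide between side rails that stand 10 mm above the foot's and slope's floor and 12 mm above the seat's
- slope_foot (a point): middle of the slope's lower edge: ramp frame x = -30, y = 0, z = 6 mm. From here the floor rises straight to slope_top at 8.7 degrees
- slope_top (a point): middle of the slope's upper edge: ramp frame x = 100, y = 0, z = 26 mm. Beyond it a 4 mm step down into the level seat, floor z = 22 mm, 47 mm long, which ends at the upright stop plate: its face at x = 147, its top at z = 69 mm
- roller: the roller to push: smooth oiled grooved steel roller lying on its side across the lane, 60 mm diameter, 50 mm wide, about 0.75 kg, a 6 mm wide, 3 mm deep groove round its middle. Origin: its centre, on its axis; own y is its axis, x and z turn. Starts at rest on the ramp's foot, rolls freely; left alone on the slope it runs back; past the step it drops into the seat and stays
- seat (a point): where the roller's centre is when it lies in the seat touching the stop: ramp frame x = 117, y = 0, z = 52 mm. The seat leaves the roller about 2 mm of play in x
- keeper (a joint): angle of the keeper bar about its upright pivot, rad. 0: it points down the lane (ramp -x), outside the +y rail; negative: swung outward, away from the lane (limit -0.5; starts between -0.45 and 0); positive: swinging in over the lane; 1.571 (limit): fully across it, pointing to ramp -y, 3 mm behind the seated roller. It stays where it is left; about 1 N at the pin moves it
- keeper_pivot (a point): point on the keeper's pivot axis at half the bar's height: ramp frame x = 77, y = 52, z = 50 mm. The bar is steel, 78 mm long from the pivot, 10 mm wide and 14 mm tall (z = 43 to 57 mm in the ramp frame)
- keeper_pin (a point): top centre of the upright pin on the keeper bar, 70 mm from the pivot: 12 mm diameter, its top at z = 79 mm in the ramp frame, 22 mm above the bar's top. Push the bar or the pin
- spare_a: a bystander: leave it alone. Grooved steel roller standing on its flat end, 60 mm diameter, 50 mm tall; origin at the centre of its underside
- spare_b: a bystander: leave it alone. Grooved steel roller standing on its flat end, 60 mm diameter, 50 mm tall; origin at the centre of its underside
- spare_c: a bystander: leave it alone. Grooved steel roller standing on its flat end, 60 mm diameter, 50 mm tall; origin at the centre of its underside
- wide_roller: a bystander: leave it alone. Larger grooved roller standing on its flat end, 68 mm diameter, 62 mm tall; origin at the centre of its underside
- spanner: a bystander: leave it alone. Steel spanner, 160 mm long, lying flat along its own x; origin under its middle
- tee_bar: a bystander: leave it alone. Steel tee handle lying flat, 150 mm long along own x with a 70 mm cross bar at its +x end, 18 mm thick; origin under its middle
- collar: a bystander: leave it alone. Steel shaft collar lying flat, 40 mm diameter, 16 mm tall; origin at the centre of its underside
Things that resemble listed ones, but are neither listed nor needed, are in the scene too. What is shaped like the roller but pink, purple or turquoise is not meant.

How it is judged:
By the outcome, as a careful person would: the job done as asked, in the order asked, and still so for the second after the job is handed in, with the robot touching nothing.
It also fails if it takes over 53 s, if anything falls off the work surface, if the arm or the gripper's body presses on something with over 40 N, if the wrist force passes 120 N, or if a joint passes its speed limit or range.

## Working session

There is one attempt and no reset: what is moved stays moved. The work goes in short steps, Python scripts to look and compute and a tool call to move; the robot and the scene stay as the last step left them, time stands still between calls to the robot, and variables do not carry over. Pictures are saved under pics/ and viewed, and the job is handed in when it is done.

Besides the shell and the picture viewer there is one more tool, called after ">>>" as name(argument=value, ...) on one line, values as JSON. move_arm: Moves the arm, as the interface text tells. Its arguments: {"type":"object","properties":{"increments":{"type":"string"}},"required":["increments"]}

```bash
ls; mkdir -p pics
python3 - <<'E'
from station import sense, capture, camera_params, r
import cv2,numpy as np
s=sense();print(s); print(r.pinch_z)
for n in("side","top"):
    p,d=capture(n);cv2.imwrite(f"pics/{n}0.png",p[:,:,::-1]);np.savez(f"{n}0.npz",p=p,d=d);print(camera_params(n))
E
```

```text
pics
{'time_s': 0.0, 'joints': array([ 8.76386523e+01,  2.20920931e+01,  3.79574218e-01, -3.08295421e-02,
       -6.84099101e+01, -1.48173310e+01]), 'joint_velocities': array([ 0.05091881,  0.00182975,  0.0708859 , -0.10355032,  0.02977114,
        0.0732355 ]), 'effort': array([-1.68588176e-04, -3.90665495e+01,  1.87408161e+01,  4.21989307e+00,
        1.10015343e-02, -2.01017997e-04]), 'tcp_pos': array([0.18438221, 0.59655396, 0.22143939]), 'ee_rot': array([[-9.55329701e-01, -5.87937811e-04, -2.95541564e-01],
       [ 2.95542142e-01, -2.11430923e-03, -9.55327364e-01],
       [-6.31931796e-05, -9.99997592e-01,  2.19362281e-03]]), 'wrist_force': array([ 0.39896046, -0.65266768,  0.02145621]), 'moment': array([-0.02144747, -0.00725078,  0.02141599]), 'gripper_width': 0.9987078981670887}
0.0187
{'fx': 507.3949981764363, 'fy': 507.3949981764363, 'cx': 275.4020338670756, 'cy': 210.40071111743526, 'distortion': array([-0.03034954,  0.        ,  0.        ,  0.        ,  0.        ]), 'xyz': array([0.48497354, 0.81476141, 0.83567151]), 'orientation': array([[-0.98443827, -0.12525279,  0.12325998],
       [-0.17565382,  0.68060819, -0.71127929],
       [ 0.00519796, -0.72186164, -0.69201788]])}
{'fx': 394.61918885401724, 'fy': 394.61918885401724, 'cx': 276.70440287148455, 'cy': 207.56156213142302, 'distortion': array([-0.11258473,  0.        ,  0.        ,  0.        ,  0.        ]), 'xyz': array([0.46175757, 0.0277627 , 0.88500698]), 'orientation': array([[ 0.01098357, -0.9884546 ,  0.15111869],
       [-0.99975037, -0.01379595, -0.01757453],
       [ 0.01945645, -0.15088793, -0.98835939]])}
```

View pics/side0.png

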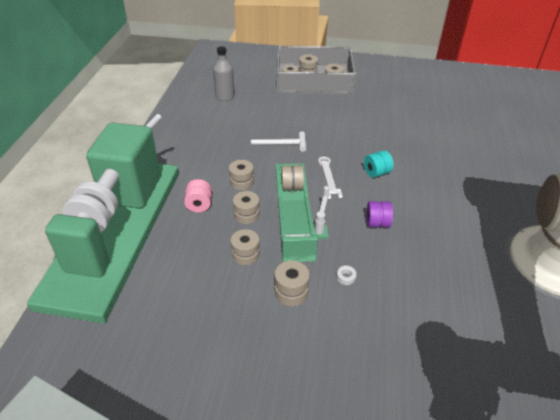

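View pics/top0.png

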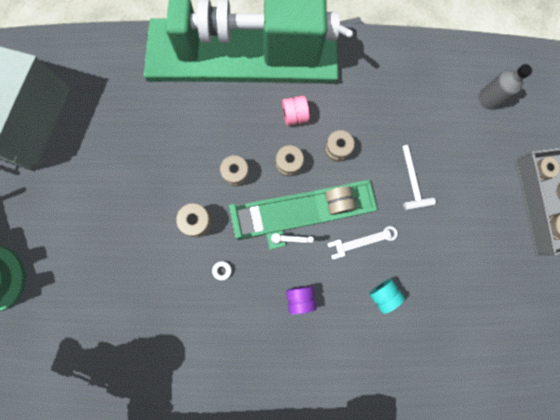

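```bash
cat > h.py <<'E'
import cv2,numpy as np
from station import camera_params
def K(c): return np.array([[c['fx'],0,c['cx']],[0,c['fy'],c['cy']],[0,0,1]])
def cloud(n,d):
    c=camera_params(n);h,w=d.shape
    u,v=np.meshgrid(np.arange(w),np.arange(h))
    q=cv2.undistortPoints(np.stack([u,v],-1).reshape(-1,1,2).astype(float),K(c),c['distortion']).reshape(h,w,2)
    P=np.dstack([q*d[...,None],d])
    return P@c['orientation'].T+c['xyz']
def proj(n,X):
    c=camera_params(n);R=c['orientation'].T
    return cv2.projectPoints(np.atleast_2d(X).astype(float),cv2.Rodrigues(R)[0],-R@c['xyz'],K(c),c['distortion'])[0].reshape(-1,2)
E
python3 - <<'E'
from h import *
for n,(u0,u1,v0,v1) in {"top":(225,385,170,255),"side":(265,330,155,270)}.items():
    z=np.load(n+"0.npz");p,d=z['p'],z['d'];W=cloud(n,d)
    hsv=cv2.cvtColor(p,cv2.COLOR_RGB2HSV)
    m=(hsv[...,0]>55)&(hsv[...,0]<90)&(hsv[...,1]>110)&(hsv[...,2]>45)
    mm=np.zeros_like(m);mm[v0:v1,u0:u1]=m[v0:v1,u0:u1]&(d[v0:v1,u0:u1]>0)
    P=W[mm];print(n,len(P),np.percentile(P[:,2],[0,5,25,50,75,95,100]).round(4))
    r=cv2.minAreaRect((P[:,:2]*1000).astype(np.float32));print(r);print(cv2.boxPoints(r))
    bench=W[v0-20:v0-5,u0:u1];print('bench z',np.median(bench[...,2]))
    crop=cv2.resize(p[v0-10:v1+10,u0-10:u1+10],None,fx=4,fy=4,interpolation=2);cv2.imwrite(f"pics/{n}crop.png",crop[:590,:800,::-1])
    # roller pts
    b=mm*0
E
```

```text
top 883 [0.0026 0.0054 0.01   0.0165 0.0238 0.0377 0.0729]
((575.8202514648438, -53.786895751953125), (101.01528930664062, 314.9935607910156), 12.772075653076172)
[[ 491.74402   88.64709]
 [ 561.3806  -218.55266]
 [ 659.8965  -196.22089]
 [ 590.2599   110.97887]]
bench z 0.0013616277864885729Traceback (most recent call last):
  File "<stdin>", line 7, in <module>
    return _quantile_unchecked(
        a, q, axis, out, overwrite_input, method, keepdims, weights)
    return _ureduce(a,
                    func=_quantile_ureduce_func,
    ...<5 lines>...
                    overwrite_input=overwrite_input,
                    method=method)
    r = func(a, **kwargs)
    result = _quantile(arr,
                       quantiles=q,
    ...<2 lines>...
                       out=out,
                       weights=wgt)
    slices_having_nans = np.isnan(arr[-1, ...])
                                  ~~~^^^^^^^^^
IndexError: index -1 is out of bounds for axis 0 with size 0
```

View pics/topcrop.png

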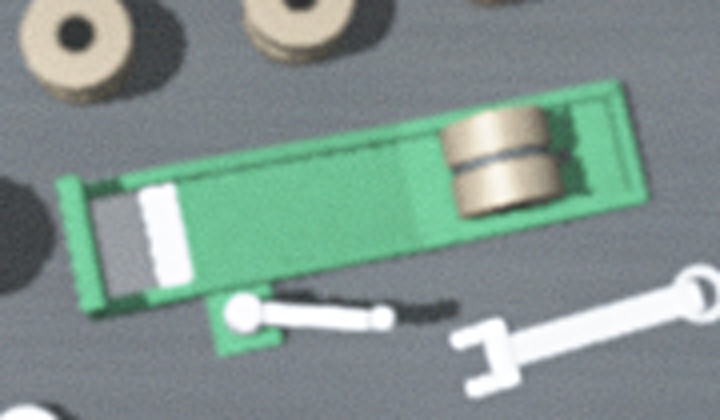

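Run:
```python
from h import *
z=np.load("side0.npz");p,d=z['p'],z['d'];W=cloud("side",d)
cv2.imwrite("pics/sidecrop.png",cv2.resize(p[150:270,240:390],None,fx=5,fy=5,interpolation=2)[:,:,::-1])
for v,u in [(240,297),(200,290),(178,291),(223,320),(190,326),(140,250),(250,270)]: print(v,u,cv2.cvtColor(p,cv2.COLOR_RGB2HSV)[v,u],d[v,u],W[v,u].round(4))
z=np.load("top0.npz");p,d=z['p'],z['d'];W=cloud("top",d)
for v,u in [(198,340),(205,341),(239,310),(239,295),(239,277),(205,310),(218,246)]: print(v,u,d[v,u],W[v,u].round(4))
```

```text
240 297 [ 74  97 179] 1.0430714 [0.5622 0.1065 0.0701]
200 290 [ 73  96 167] 1.2221376 [ 0.6041 -0.0777  0.0082]
178 291 [ 18  27 205] 1.209869 [ 0.6072 -0.1049  0.0544]
223 320 [120   3 200] 1.117389 [0.5225 0.0216 0.0429]
190 326 [120   1 195] 1.1485124 [ 0.5195 -0.0537  0.0748]
140 250 [113   6 161] 1.4093714 [ 0.7527 -0.3085  0.0012]
250 270 [105  12 127] 1.1154985 [0.6233 0.0827 0.0008]
198 340 0.83712876 [ 0.6099 -0.1213  0.0633]
205 341 0.83220124 [ 0.5944 -0.1228  0.066 ]
239 310 0.8077072 [ 0.5209 -0.0556  0.0783]
239 295 0.82828295 [ 0.5221 -0.0261  0.0571]
239 277 0.8225859 [0.5212 0.0118 0.0621]
205 310 0.8874392 [ 0.6024 -0.0627  0.0102]
218 246 0.8675234 [0.5694 0.0797 0.0228]
```

View pics/sidecrop.png

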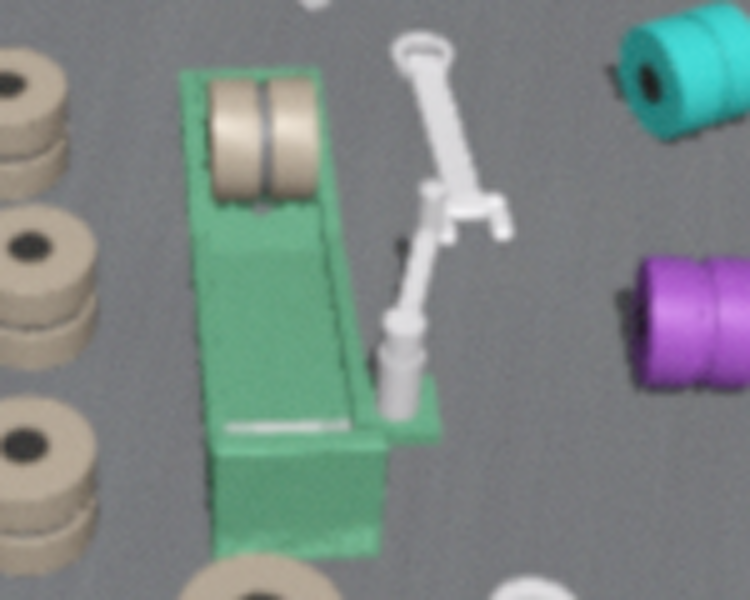

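```bash
cat > fit.py <<'E'
from h import *
from scipy.optimize import least_squares
T=lambda a,b:(a/4+215-.375,b/4+160-.375); S=lambda a,b:(a/5+240-.4,b/5+150-.4)
obs=[("top",(-160,-36,18),T(619,81)),("top",(-160,36,18),T(649,201)),("top",(160,-36,69),T(58,178)),("top",(160,36,69),T(88,314)),
("side",(-160,-36,18),S(182,71)),("side",(-160,36,18),S(319,67)),("side",(160,-36,0),S(217,556)),("side",(160,36,0),S(378,554)),("top",(77,52,62),T(244,313))]
def w(p,X):
    c,s=np.cos(p[2]),np.sin(p[2]);X=np.asarray(X)/1000
    return np.array([p[0]+c*X[0]-s*X[1],p[1]+s*X[0]+c*X[1],X[2]])
f=lambda p:np.concatenate([proj(n,w(p,X))[0]-np.array(o) for n,X,o in obs])
s=least_squares(f,[.58,-.05,1.77],loss='soft_l1',x_scale=[.01,.01,.01]);p=s.x
if __name__=="__main__":
    print(p,np.degrees(p[2]));print(f(p).reshape(-1,2).round(1))
    np.save("ramp.npy",p)
    for nm,X in dict(foot=(-30,0,6),top=(100,0,26),seat=(117,0,52),piv=(77,52,50)).items(): print(nm,w(p,X).round(4))
    inv=lambda q:np.array([[np.cos(p[2]),np.sin(p[2])],[-np.sin(p[2]),np.cos(p[2])]])@(np.array(q)-p[:2])*1000
    # pin top centre pixel
    print('roller in ramp',inv((.605,-.122)),'pin',inv((.5209,-.0556)),'pivot',inv((.5212,.0118)))
    for n in("top","side"):
        im=np.load(n+"0.npz")['p'][:,:,::-1].copy();im=cv2.resize(im,None,fx=4,fy=4,interpolation=2)
        L=[[(x,-36,z),(x,36,z)] for x,z in((-160,16),(-30,6),(100,26),(147,22),(160,69),(160,0))]+[[(-160,y,16),(-30,y,16)] for y in(-36,36)]+[[(-30,y,16),(100,y,36)] for y in(-36,36)]+[[(77,52,62),(77,52,0)]]
        for a,b in L:
            q=proj(n,[w(p,a),w(p,b)])*4+1.5;cv2.line(im,*[tuple(int(t) for t in k) for k in q],(0,0,255),1)
        q=proj(n,w(p,(0,20,30)))[0]*4;a,b=int(q[1]),int(q[0]);cv2.imwrite(f"pics/ov_{n}.png",im[max(0,a-300):a+290,max(0,b-390):b+400])
E
python3 fit.py
```

```text
[ 0.5912407  -0.05085051  1.79161127] 102.65176447575547
[[ 0.6 -0.2]
 [ 0.8  0.5]
 [-0.1  0.5]
 [-1.   0.2]
 [-0.5 -0.6]
 [-0.1 -0.5]
 [-1.   1.9]
 [ 0.2  1.3]
 [ 0.9 -0. ]]
foot [ 0.5978 -0.0801  0.006 ]
top [0.5693 0.0467 0.026 ]
seat [0.5656 0.0633 0.052 ]
piv [0.5236 0.0129 0.05  ]
roller in ramp [-72.43555627   2.15828947] pin [10.77219418 69.67303057] pivot [76.46996619 54.61803959]
```

View pics/ov_top.png

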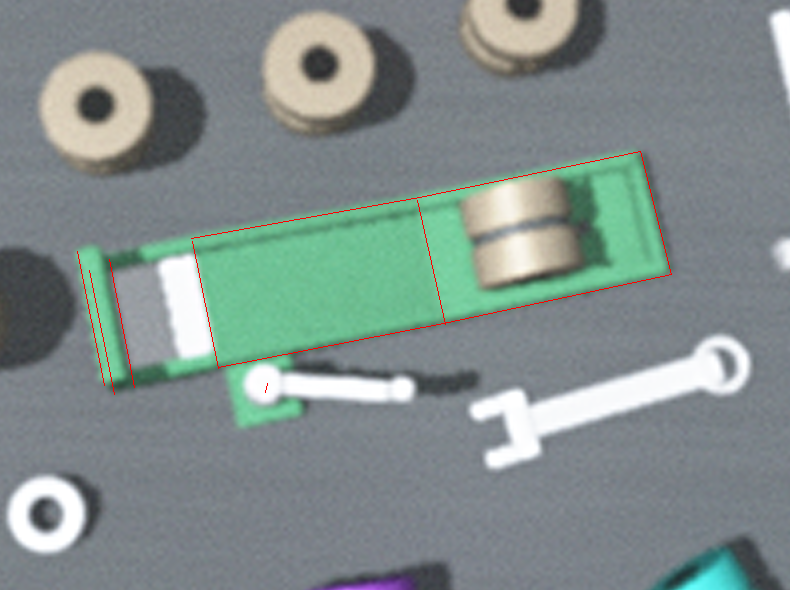

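View pics/ov_side.png

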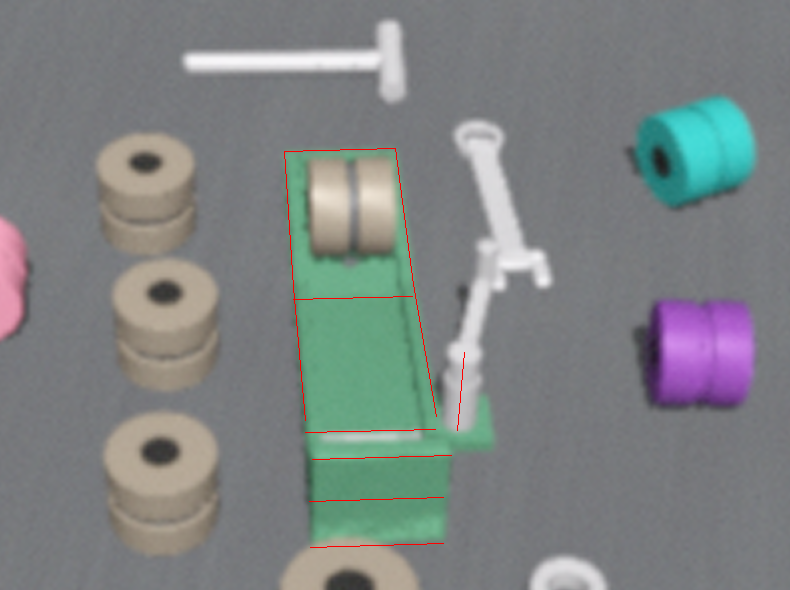

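```bash
python3 - <<'E'
from h import *
p=np.load("ramp.npy");c,s=np.cos(p[2]),np.sin(p[2])
M=np.array([[c,s,0],[-s,c,0],[0,0,1]])
for n in("top","side"):
    z=np.load(n+"0.npz");P=(cloud(n,z['d'])-[p[0],p[1],0])@M.T*1000
    m=(z['d']>0)&(P[...,0]>-140)&(P[...,0]<0)&(abs(P[...,1])<40)&(P[...,2]>25)
    Q=P[m];print(n,len(Q),np.percentile(Q,[1,50,99],axis=0).round(1))
    from scipy.optimize import least_squares
    print(least_squares(lambda q:np.hypot(Q[:,0]-q[0],Q[:,2]-q[1])-30,[-75,36],loss='soft_l1').x)
    m=(z['d']>0)&(P[...,0]>-30)&(P[...,0]<50)&(P[...,1]>40)&(P[...,1]<100)&(P[...,2]>70)
    Q=P[m];print('pin',len(Q),Q.mean(0).round(1))
    m=(z['d']>0)&(P[...,0]>-30)&(P[...,0]<70)&(P[...,1]>40)&(P[...,1]<100)&(P[...,2]>45)&(P[...,2]<62)
    Q=P[m];print('bar',len(Q),np.polyfit(Q[:,0],Q[:,1],1))
R=np.eye(3)
# moves
from station import sense
S=sense();t=S['tcp_pos'];E=S['ee_rot']
yaw=p[2]
rx=np.array([c,s,0]);ry=np.array([-s,c,0])
print('ramp x,y',rx,ry)
E
python3 - <<'E'
from h import *
# enlarged crop for identification of the roller
z=np.load("top0.npz")['p'][175:235,300:385]
cv2.imwrite("pics/roller.png",cv2.resize(z,None,fx=8,fy=8,interpolation=2)[:,:,::-1])
E
```

```text
top 669 [[-104.4  -25.6   32.2]
 [ -72.1    0.3   60.9]
 [ -47.4   23.9   67.9]]
[-77.37428768  35.56124704]
pin 27 [11.7 69.3 78. ]
bar 139 [-0.29913218 73.63465736]
side 497 [[-94.9 -24.3  26.4]
 [-58.6   0.9  56. ]
 [-47.8  25.2  67.9]]
[-80.38127027  36.18443757]
pin 27 [11.  70.5 77.4]
bar 89 [-0.28480755 74.09666935]
ramp x,y [-0.21902485  0.97571928  0.        ] [-0.97571928 -0.21902485  0.        ]
```

View pics/roller.png

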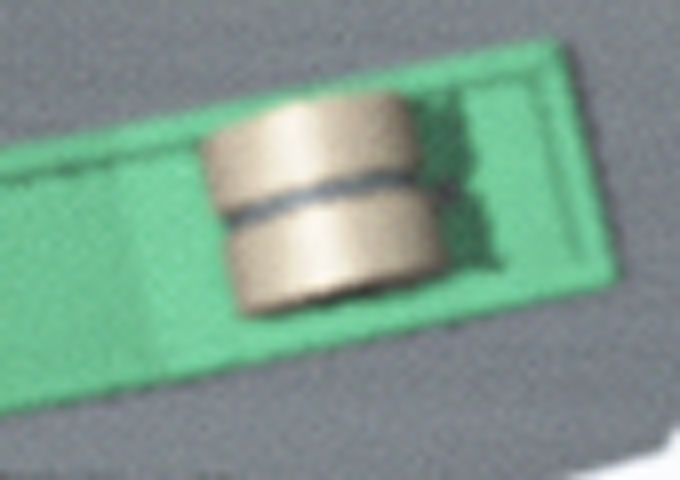

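```bash
cat > go.py <<'E'
# usage: go.py "x y z ang; ..." ramp-mm targets; ang= deg of tool z from ramp y (world z rot). prints tool shift/rotvec from measured pose
import sys
from h import *
from station import sense
from scipy.spatial.transform import Rotation as Ro
p=np.load("ramp.npy");c,s=np.cos(p[2]),np.sin(p[2])
S=sense();E=S['ee_rot'];t=S['tcp_pos']
d=t-[p[0],p[1],0];X=np.array([c*d[0]+s*d[1],-s*d[0]+c*d[1],d[2]])*1000
print('t',round(S['time_s'],2),'ramp mm',X.round(1),'F',S['wrist_force'].round(1),'grip',round(S['gripper_width'],3),'j',S['joints'].round(0))
ry=np.array([-s,c,0]);rx=np.array([c,s,0])
if len(sys.argv)>1:
  for row in sys.argv[1].split(';'):
    x,y,z,a=map(float,row.split())
    w=np.array([p[0],p[1],0])+rx*x/1e3+ry*y/1e3+[0,0,z/1e3]
    tz=Ro.from_rotvec([0,0,np.radians(a)]).apply(ry);ty=np.array([0,0,-1.]);tx=np.cross(ty,tz)
    T=np.stack([tx,ty,tz],1)
    print('shift',(E.T@(w-t)).round(4),'rot',Ro.from_matrix(E.T@T).as_rotvec().round(4))
E
python3 go.py "-134 0 200 0;-134 0 120 0;-134 0 28 0"
```

```text
t 0.1 ramp mm [720.9 255.2 221.6] F [-0.3 -0.6  0.6] grip 0.998 j [ 88.  22.   0.  -0. -68. -15.]
shift [-0.6467  0.0228  0.6145] rot [-0.0017  1.05   -0.0011]
shift [-0.6467  0.1028  0.6144] rot [-0.0017  1.05   -0.0011]
shift [-0.6466  0.1948  0.6142] rot [-0.0017  1.05   -0.0011]
```

>>> move_arm(increments="0.6 -0.034 0 0.032 0 0.13 0; 0.6 -0.068 0 0.064 0 0.26 0; 0.6 -0.102 0 0.097 0 0.39 0; 0.6 -0.136 0 0.129 0 0.52 0; 0.6 -0.17 0 0.161 0 0.65 0; 0.6 -0.204 0 0.194 0 0.78 0; 0.6 -0.238 0 0.226 0 0.91 0; 0.6 -0.272 0 0.258 0 1.05 0")

```text
time_s: 0.9
tcp_pos: [0.3685, 0.2683, 0.2224]
ee_rot: [[-0.214, -0.0, -0.977], [0.977, -0.0, -0.214], [-0.0, -1.0, 0.0]]
wrist_force: [0.8, 0.4, 0.2]
gripper_width: 0.358
```

```bash
python3 go.py "-134 0 200 0;-134 0 120 0;-134 0 28 0"
```

```text
t 0.9 ramp mm [360.2 147.4 222.4] F [0.8 0.4 0.2] grip 0.358 j [ 57.   5. -22.  -0. -63. -44.]
shift [-0.4935  0.0224 -0.1499] rot [-0.0002 -0.005  -0.0001]
shift [-0.4935  0.1024 -0.1499] rot [-0.0002 -0.005  -0.0001]
shift [-0.4935  0.1944 -0.1499] rot [-0.0002 -0.005  -0.0001]
```

>>> move_arm(increments="0.6 -0.046 0 -0.014 0 0 0; 0.6 -0.092 0 -0.028 0 0 0; 0.6 -0.138 0 -0.042 0 0 0; 0.6 -0.184 0 -0.056 0 0 0; 0.6 -0.23 0 -0.07 0 0 0; 0.6 -0.276 0 -0.084 0 0 0; 0.6 -0.322 0 -0.098 0 0 0; 0.6 -0.368 0 -0.112 0 -0.005 0")

```text
time_s: 1.7
tcp_pos: [0.5586, -0.0662, 0.2222]
ee_rot: [[-0.224, -0.001, -0.975], [0.975, 0.0, -0.224], [0.0, -1.0, 0.001]]
wrist_force: [1.0, 0.8, 0.3]
gripper_width: 0.202
```

```bash
python3 go.py "-134 0 200 0;-134 0 120 0;-134 0 28 0"
```

```text
t 1.7 ramp mm [ -7.8  35.2 222.2] F [1.  0.8 0.3] grip 0.202 j [ 10.  16.  -8.  -0. -66.   3.]
shift [-0.1264  0.0221 -0.0346] rot [-0.0007  0.0051  0.0002]
shift [-0.1264  0.1021 -0.0346] rot [-0.0007  0.0051  0.0002]
shift [-0.1264  0.1941 -0.0347] rot [-0.0007  0.0051  0.0002]
```

>>> move_arm(increments="0.6 -0.042 0.01 -0.012 0 0.005 0; 0.6 -0.084 0.02 -0.024 0 0.005 0; 0.6 -0.126 0.03 -0.035 0 0.005 0; 0.6 -0.126 0.05 -0.035 0 0.005 0; 0.6 -0.126 0.08 -0.035 0 0.005 0; 0.6 -0.126 0.1 -0.035 0 0.005 0; 0.6 -0.126 0.11 -0.035 0 0.005 0; 0.6 -0.126 0.11 -0.035 0 0.005 0")

```text
time_s: 2.5
tcp_pos: [0.6194, -0.1791, 0.1107]
ee_rot: [[-0.219, -0.004, -0.976], [0.976, 0.0, -0.219], [0.001, -1.0, 0.004]]
wrist_force: [1.1, -0.5, -0.3]
gripper_width: 0.199
```

```bash
python3 go.py "-134 0 120 0;-134 0 28 0"
python3 - <<'E'
from station import capture
import cv2
for n,(a,b,c,d) in dict(side=(100,280,190,400),top=(140,270,210,420)).items():
    p,_=capture(n);cv2.imwrite(f"pics/{n}1.png",cv2.resize(p[a:b,c:d],None,fx=3.3,fy=3.3)[:,:,::-1])
E
```

```text
t 2.5 ramp mm [-131.3    0.6  110.7] F [ 1.1 -0.5 -0.3] grip 0.199 j [ -2.  29.  -5.  -0. -56.  14.]
shift [-0.0027 -0.0094 -0.0006] rot [-0.0038  0.      0.0012]
shift [-0.0028  0.0826 -0.0009] rot [-0.0038  0.      0.0012]
```

View pics/side1.png

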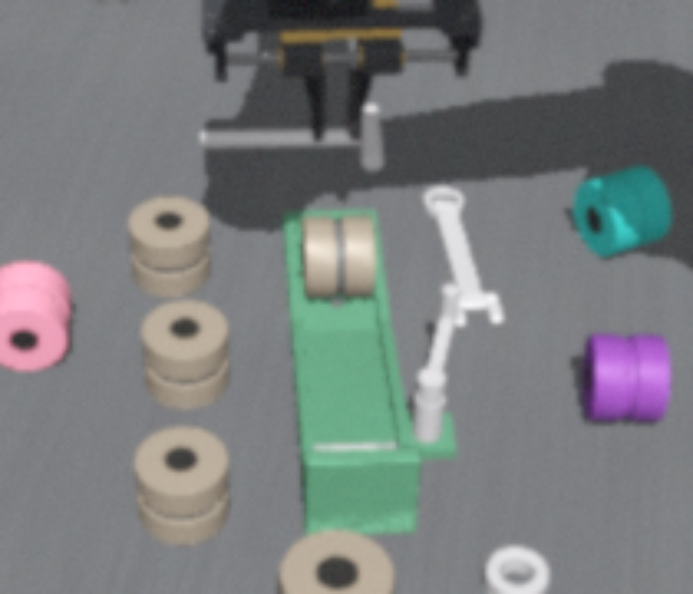

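View pics/top1.png

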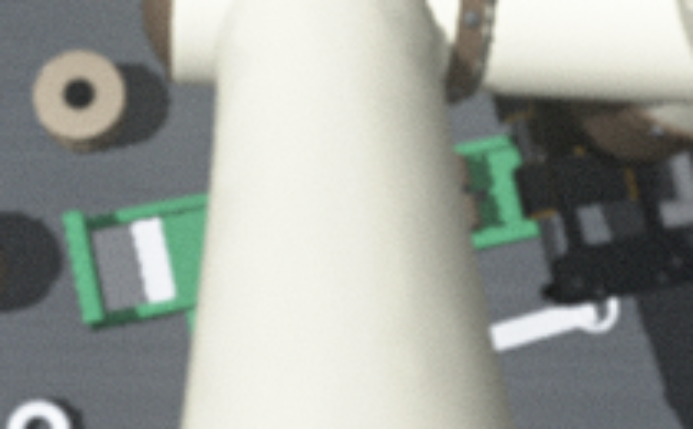

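>>> move_arm(increments="0.6 0 0.02 0 0 0 0; 0.6 0 0.04 0 0 0 0; 0.6 0 0.06 0 0 0 0; 0.6 0 0.075 0 0 0 0; 0.6 0 0.082 0 0 0 0; 0.6 0 0.082 0 0 0 0; 0.6 0 0.082 0 0 0 0")

```text
time_s: 3.3
tcp_pos: [0.6216, -0.1792, 0.032]
ee_rot: [[-0.22, 0.002, -0.976], [0.976, -0.0, -0.22], [-0.001, -1.0, -0.002]]
wrist_force: [0.1, -0.2, -0.2]
gripper_width: 0.204
```

```bash
python3 go.py "-116 0 28 0;-72 0 28 0;60 0 48 0"
python3 - <<'E'
from station import capture
import cv2
for n,(a,b,c,d) in dict(side=(100,280,190,400)).items():
    p,_=capture(n);cv2.imwrite(f"pics/{n}2.png",cv2.resize(p[a:b,c:d],None,fx=3.3,fy=3.3)[:,:,::-1])
E
```

```text
t 3.3 ramp mm [-131.9   -1.5   32. ] F [ 0.1 -0.2 -0.2] grip 0.204 j [ -2.  34.  -9.   0. -47.  14.]
shift [0.0159 0.0039 0.0015] rot [ 0.0023  0.0007 -0.001 ]
shift [0.0599 0.0039 0.0014] rot [ 0.0023  0.0007 -0.001 ]
shift [ 0.1919 -0.0162  0.0013] rot [ 0.0023  0.0007 -0.001 ]
```

View pics/side2.png

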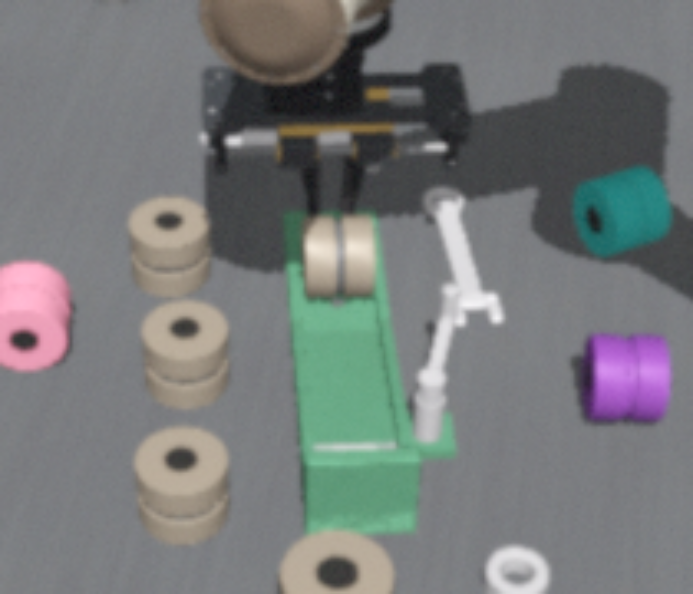

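>>> move_arm(increments="0.6 0.002 0.002 0.0005 0 0 0; 0.6 0.004 0.004 0.0013 0 0 0; 0.6 0.006 0.005 0.0013 0 0 0; 0.6 0.008 0.005 0.0013 0 0 0; 0.6 0.009 0.005 0.0013 0 0 0; 0.6 0.010 0.005 0.0013 0 0 0; 0.6 0.011 0.005 0.0013 0 0 0; 0.6 0.012 0.005 0.0013 0 0 0")

```text
time_s: 4.15
tcp_pos: [0.6167, -0.1678, 0.0257]
ee_rot: [[-0.219, 0.0, -0.976], [0.976, -0.0, -0.219], [-0.0, -1.0, -0.0]]
wrist_force: [0.5, -0.2, 0.4]
gripper_width: 0.199
```

>>> move_arm(increments="0.6 0.001 0 0 0 0 0; 0.6 0.002 0 0 0 0 0; 0.6 0.003 0 0 0 0 0; 0.6 0.004 0 0 0 0 0; 0.6 0.005 0 0 0 0 0; 0.6 0.006 0 0 0 0 0; 0.6 0.007 0 0 0 0 0; 0.6 0.008 0 0 0 0 0")

```text
time_s: 4.95
tcp_pos: [0.6148, -0.1598, 0.0255]
ee_rot: [[-0.219, -0.0, -0.976], [0.976, 0.0, -0.219], [0.0, -1.0, 0.0]]
wrist_force: [-0.7, -0.0, 0.6]
gripper_width: 0.206
```

```bash
python3 go.py "-72 0 28 0;60 0 48 0"
```

```text
t 4.95 ramp mm [-111.5    0.9   25.5] F [-0.7 -0.   0.6] grip 0.206 j [ -0.  34. -11.  -0. -45.  13.]
shift [ 0.0395 -0.0025 -0.0009] rot [-0.0001  0.0002  0.    ]
shift [ 0.1715 -0.0225 -0.0009] rot [-0.0001  0.0002  0.    ]
```

>>> move_arm(increments="0.6 0.0015 0 0 0 0 0; 0.6 0.003 0 0 0 0 0; 0.6 0.005 0 0 0 0 0; 0.6 0.007 0 0 0 0 0; 0.6 0.0095 0 0 0 0 0; 0.6 0.012 0 0 0 0 0; 0.6 0.0145 0 0 0 0 0; 0.6 0.017 0 0 0 0 0")

```text
time_s: 5.75
tcp_pos: [0.6111, -0.1431, 0.0255]
ee_rot: [[-0.219, -0.0, -0.976], [0.976, -0.0, -0.219], [-0.0, -1.0, 0.0]]
wrist_force: [0.4, -0.8, 0.7]
gripper_width: 0.2
```

>>> move_arm(increments="0.6 0.0025 0 0 0 0 0; 0.6 0.005 0 0 0 0 0; 0.6 0.0075 0 0 0 0 0; 0.6 0.010 0 0 0 0 0; 0.6 0.0125 0 0 0 0 0; 0.6 0.015 0 0 0 0 0; 0.6 0.0175 0 0 0 0 0; 0.6 0.02 0 0 0 0 0")

```text
time_s: 6.55
tcp_pos: [0.6067, -0.1236, 0.0255]
ee_rot: [[-0.219, -0.0, -0.976], [0.976, 0.0, -0.219], [0.0, -1.0, 0.0]]
wrist_force: [0.2, 0.3, 1.3]
gripper_width: 0.198
```

```bash
python3 go.py "60 0 48 0"
```

```text
t 6.55 ramp mm [-74.4   0.9  25.5] F [0.2 0.3 1.3] grip 0.198 j [  3.  33. -13.  -0. -44.   9.]
shift [ 0.1344 -0.0225 -0.0009] rot [-0.      0.0002  0.    ]
```

>>> move_arm(increments="0.6 0.0025 -0.0004 0 0 0 0; 0.6 0.005 -0.0008 0 0 0 0; 0.6 0.0075 -0.0011 0 0 0 0; 0.6 0.010 -0.0015 0 0 0 0; 0.6 0.0125 -0.0019 0 0 0 0; 0.6 0.015 -0.0023 0 0 0 0; 0.6 0.0175 -0.0027 0 0 0 0; 0.6 0.02 -0.0031 0 0 0 0")

```text
time_s: 7.35
tcp_pos: [0.6023, -0.1041, 0.0287]
ee_rot: [[-0.219, -0.0, -0.976], [0.976, -0.0, -0.219], [-0.0, -1.0, 0.0]]
wrist_force: [0.3, -4.0, 2.7]
gripper_width: 0.199
```

>>> move_arm(increments="0.6 0.0025 -0.0004 0 0 0 0; 0.6 0.005 -0.0008 0 0 0 0; 0.6 0.0075 -0.0011 0 0 0 0; 0.6 0.010 -0.0015 0 0 0 0; 0.6 0.0125 -0.0019 0 0 0 0; 0.6 0.015 -0.0023 0 0 0 0; 0.6 0.0175 -0.0027 0 0 0 0; 0.6 0.02 -0.0031 0 0 0 0")

```text
time_s: 8.15
tcp_pos: [0.5979, -0.0846, 0.0318]
ee_rot: [[-0.219, -0.0, -0.976], [0.976, -0.0, -0.219], [-0.0, -1.0, 0.0]]
wrist_force: [1.0, -3.5, 2.7]
gripper_width: 0.199
```

```bash
python3 go.py "60 0 48 0"
python3 - <<'E'
from station import capture
import cv2
for n,(a,b,c,d) in dict(side=(100,280,190,400)).items():
    p,_=capture(n);cv2.imwrite(f"pics/{n}3.png",cv2.resize(p[a:b,c:d],None,fx=3.3,fy=3.3)[:,:,::-1])
E
```

```text
t 8.15 ramp mm [-34.4   0.9  31.8] F [ 1.  -3.5  2.7] grip 0.199 j [  7.  31. -15.   0. -44.   5.]
shift [ 0.0944 -0.0162 -0.0009] rot [-0.0001  0.0002 -0.    ]
```

View pics/side3.png

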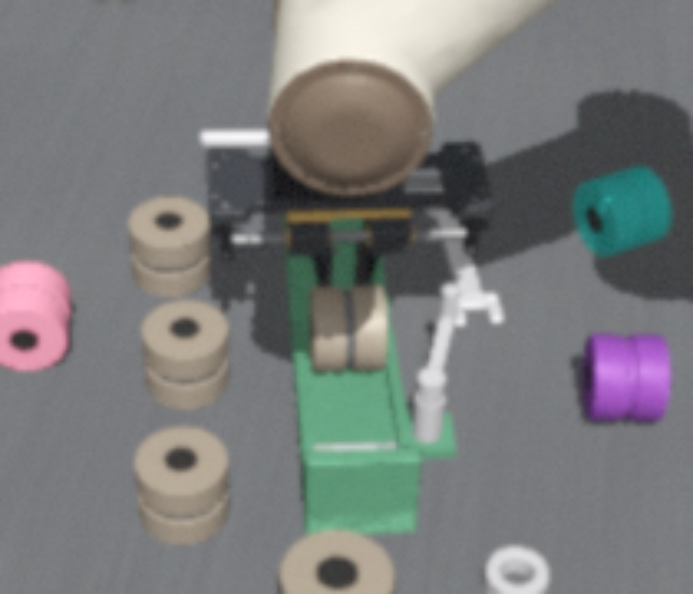

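>>> move_arm(increments="0.6 0.0025 -0.0004 0 0 0 0; 0.6 0.005 -0.0008 0 0 0 0; 0.6 0.0075 -0.0011 0 0 0 0; 0.6 0.010 -0.0015 0 0 0 0; 0.6 0.0125 -0.0019 0 0 0 0; 0.6 0.015 -0.0023 0 0 0 0; 0.6 0.0175 -0.0027 0 0 0 0; 0.6 0.02 -0.0031 0 0 0 0")

```text
time_s: 9.0
tcp_pos: [0.5935, -0.0651, 0.0349]
ee_rot: [[-0.219, -0.0, -0.976], [0.976, -0.0, -0.219], [-0.0, -1.0, 0.0]]
wrist_force: [1.8, -3.4, 2.2]
gripper_width: 0.203
```

>>> move_arm(increments="0.6 0.0025 -0.0004 0 0 0 0; 0.6 0.005 -0.0008 0 0 0 0; 0.6 0.0075 -0.0011 0 0 0 0; 0.6 0.010 -0.0015 0 0 0 0; 0.6 0.0125 -0.0019 0 0 0 0; 0.6 0.015 -0.0023 0 0 0 0; 0.6 0.0175 -0.0027 0 0 0 0; 0.6 0.02 -0.0031 0 0 0 0")

```text
time_s: 9.8
tcp_pos: [0.5892, -0.0456, 0.038]
ee_rot: [[-0.219, -0.0, -0.976], [0.976, 0.0, -0.219], [0.0, -1.0, -0.0]]
wrist_force: [1.8, -2.6, 2.5]
gripper_width: 0.201
```

>>> move_arm(increments="0.6 0.0025 -0.0004 0 0 0 0; 0.6 0.005 -0.0008 0 0 0 0; 0.6 0.0075 -0.0011 0 0 0 0; 0.6 0.010 -0.0015 0 0 0 0; 0.6 0.0125 -0.0019 0 0 0 0; 0.6 0.015 -0.0023 0 0 0 0; 0.6 0.0175 -0.0027 0 0 0 0; 0.6 0.02 -0.0031 0 0 0 0")

```text
time_s: 10.6
tcp_pos: [0.5848, -0.0261, 0.0411]
ee_rot: [[-0.219, -0.0, -0.976], [0.976, -0.0, -0.219], [-0.0, -1.0, 0.0]]
wrist_force: [0.6, -4.6, 2.4]
gripper_width: 0.199
```

>>> move_arm(increments="0.6 0.0025 -0.0004 0 0 0 0; 0.6 0.005 -0.0008 0 0 0 0; 0.6 0.0075 -0.0011 0 0 0 0; 0.6 0.010 -0.0015 0 0 0 0; 0.6 0.0125 -0.0019 0 0 0 0; 0.6 0.015 -0.0023 0 0 0 0; 0.6 0.0175 -0.0027 0 0 0 0; 0.6 0.02 -0.0031 0 0 0 0")

```text
time_s: 11.4
tcp_pos: [0.5804, -0.0066, 0.0442]
ee_rot: [[-0.219, -0.0, -0.976], [0.976, -0.0, -0.219], [0.0, -1.0, 0.0]]
wrist_force: [0.5, -3.6, 2.1]
gripper_width: 0.203
```

```bash
python3 go.py "60 0 48 0"
```

```text
t 11.4 ramp mm [45.6  0.9 44.2] F [ 0.5 -3.6  2.1] grip 0.203 j [ 15.  28. -18.  -0. -43.  -3.]
shift [ 0.0144 -0.0038 -0.0009] rot [-0.0001  0.0002  0.    ]
```

>>> move_arm(increments="0.6 0.0025 -0.0004 0 0 0 0; 0.6 0.005 -0.0008 0 0 0 0; 0.6 0.0075 -0.0011 0 0 0 0; 0.6 0.010 -0.0014 0 0 0 0; 0.6 0.0125 -0.0014 0 0 0 0; 0.6 0.015 -0.0014 0 0 0 0; 0.6 0.0175 -0.0014 0 0 0 0; 0.6 0.02 -0.0014 0 0 0 0")

```text
time_s: 12.2
tcp_pos: [0.5758, 0.0133, 0.0453]
ee_rot: [[-0.219, -0.0, -0.976], [0.976, 0.0, -0.219], [0.0, -1.0, 0.0]]
wrist_force: [0.0, 0.8, -0.5]
gripper_width: 0.201
```

```bash
python3 go.py "60 0 48 0"
```

```text
t 12.2 ramp mm [65.9  1.  45.3] F [ 0.   0.8 -0.5] grip 0.201 j [ 17.  28. -19.  -0. -43.  -5.]
shift [-0.0059 -0.0027 -0.001 ] rot [-0.0004  0.0002  0.0003]
```

Force has gone to zero: the roller has probably dropped in. I'll hold and look.

Run:
```python
from station import capture
from h import *
p=np.load("ramp.npy");c,s=np.cos(p[2]),np.sin(p[2]);M=np.array([[c,s,0],[-s,c,0],[0,0,1]])
for n,(a,b,c,d) in dict(side=(130,280,230,380),top=(140,270,210,400)).items():
    p_,D=capture(n);cv2.imwrite(f"pics/{n}4.png",cv2.resize(p_[a:b,c:d],None,fx=4,fy=4)[:,:,::-1])
    P=(cloud(n,D)-[p[0],p[1],0])@M.T*1000
    m=(D>0)&(P[...,0]>60)&(P[...,0]<145)&(abs(P[...,1])<24)&(P[...,2]>55)&(P[...,2]<90)
    h=cv2.cvtColor(p_,cv2.COLOR_RGB2HSV);m&=(h[...,0]<30)&(h[...,2]>90)
    Q=P[m];print(n,len(Q),np.percentile(Q,[1,50,99],axis=0).round(1))
    from scipy.optimize import least_squares
    print(least_squares(lambda q:np.hypot(Q[:,0]-q[0],Q[:,2]-q[1])-30,[110,52],loss='soft_l1').x)
```

```text
side 334 [[106.9 -22.8  64.6]
 [130.2  -2.4  77.7]
 [142.5  23.4  84.6]]
[114.31340519  52.12179501]
top 118 [[106.8  10.6  65.1]
 [125.   17.4  80. ]
 [144.4  23.8  84. ]]
[117.86161559  51.83514243]
```

View pics/side4.png

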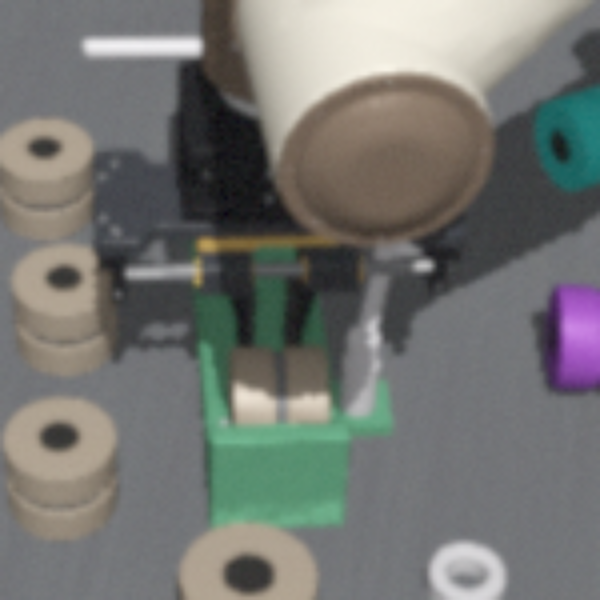

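View pics/top4.png

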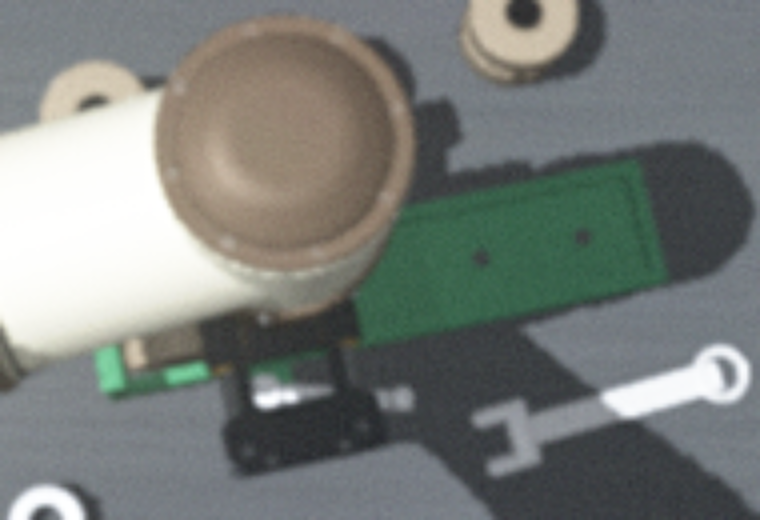

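>>> move_arm(increments="0.6 0.002 0 0 0 0 0; 0.6 0.004 0 0 0 0 0; 0.6 0.006 0 0 0 0 0; 0.6 0.007 0 0 0 0 0; 0.6 0.008 0 0 0 0 0; 0.6 0.009 0 0 0 0 0; 0.6 0.0095 0 0 0 0 0; 0.6 0.0095 0 0 0 0 0")

```text
time_s: 13.1
tcp_pos: [0.574, 0.022, 0.0456]
ee_rot: [[-0.219, 0.0, -0.976], [0.976, -0.0, -0.219], [-0.0, -1.0, -0.0]]
wrist_force: [1.0, -0.9, -0.1]
gripper_width: 0.2
```

```bash
python3 go.py "60 0 48 0"
```

```text
t 13.1 ramp mm [74.8  0.8 45.6] F [ 1.  -0.9 -0.1] grip 0.2 j [ 18.  28. -19.   0. -43.  -6.]
shift [-0.0148 -0.0024 -0.0008] rot [ 0.0001  0.0002 -0.0001]
```

>>> move_arm(increments="0.6 0.0007 0 0 0 0 0; 0.6 0.0015 0 0 0 0 0; 0.6 0.002 0 0 0 0 0; 0.6 0.002 0 0 0 0 0")

```text
time_s: 13.5
tcp_pos: [0.5742, 0.0227, 0.0458]
ee_rot: [[-0.219, 0.001, -0.976], [0.976, -0.002, -0.219], [-0.002, -1.0, -0.001]]
wrist_force: [2.8, -6.5, 0.6]
gripper_width: 0.198
```

```bash
python3 go.py "60 0 48 0"
```

```text
t 13.5 ramp mm [75.5  0.6 45.8] F [ 2.8 -6.5  0.6] grip 0.198 j [ 18.  28. -19.   0. -43.  -6.]
shift [-0.0155 -0.0022 -0.0005] rot [ 0.0005  0.0003 -0.0017]
```

>>> move_arm(increments="0.6 -0.005 0 0 0 0 0; 0.6 -0.015 0 0 0 0 0; 0.6 -0.03 -0.005 0 0 0 0; 0.6 -0.04 -0.03 0 0 0 0; 0.6 -0.04 -0.06 0 0 0 0; 1 -0.04 -0.08 0 0 0 0; 1 -0.04 -0.08 0 0 0 0")

```text
time_s: 14.2
tcp_pos: [0.5847, -0.0157, 0.1293]
ee_rot: [[-0.219, 0.008, -0.976], [0.976, 0.001, -0.219], [-0.0, -1.0, -0.008]]
wrist_force: [0.1, -0.5, -0.3]
gripper_width: 0.095
```

```bash
python3 go.py "-4 91 126 -52.8;-4 91 65 -52.8"
```

```text
t 14.2 ramp mm [ 35.8  -1.3 129.3] F [ 0.1 -0.5 -0.3] grip 0.095 j [ 14.  23. -13.   0. -54.  -2.]
shift [-0.0398  0.0027  0.0924] rot [0.0073 0.9214 0.0031]
shift [-0.0397  0.0636  0.0928] rot [0.0073 0.9214 0.0031]
```

>>> move_arm(increments="1 -0.006 0 0.014 0 0.13 0; 1 -0.012 0 0.028 0 0.26 0; 1 -0.018 0 0.042 0 0.39 0; 1 -0.024 0 0.056 0 0.52 0; 1 -0.03 0 0.07 0 0.65 0; 1 -0.036 0 0.084 0 0.78 0; 1 -0.04 0 0.092 0 0.92 0; 1 -0.04 0 0.092 0 0.92 0")

```text
time_s: 15.0
tcp_pos: [0.4998, -0.0752, 0.1249]
ee_rot: [[0.645, -0.002, -0.765], [0.765, 0.0, 0.645], [-0.001, -1.0, 0.002]]
wrist_force: [-0.4, 0.0, -0.5]
gripper_width: 0.008
```

```bash
python3 go.py "-4 91 126 -52.8;-4 91 65 -52.8"
python3 - <<'E'
from station import capture
import cv2
for n,(a,b,c,d) in dict(side=(130,280,230,380),top=(140,270,210,400)).items():
    p_,D=capture(n);cv2.imwrite(f"pics/{n}5.png",cv2.resize(p_[a:b,c:d],None,fx=4,fy=4)[:,:,::-1])
E
```

```text
t 15.0 ramp mm [ -3.7  94.6 124.9] F [-0.4  0.  -0.5] grip 0.008 j [ 10.  16. -24.  -0. -50. -50.]
shift [ 0.0027 -0.0011 -0.0024] rot [-0.0017  0.0003 -0.0012]
shift [ 0.0028  0.0599 -0.0025] rot [-0.0017  0.0003 -0.0012]
```

View pics/side5.png

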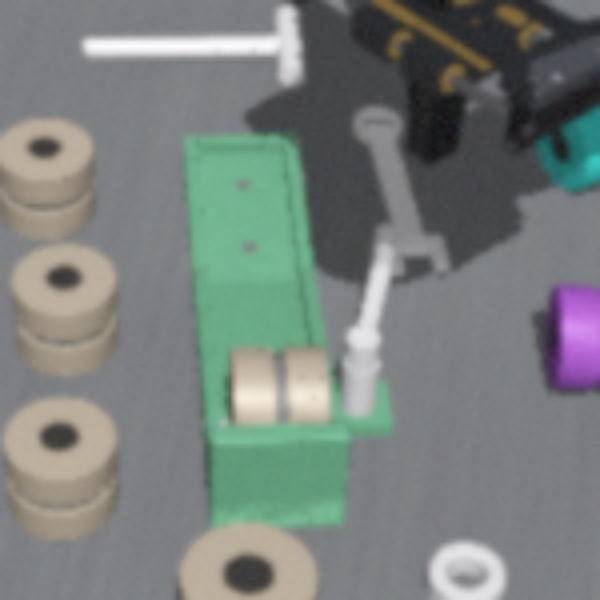

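View pics/top5.png

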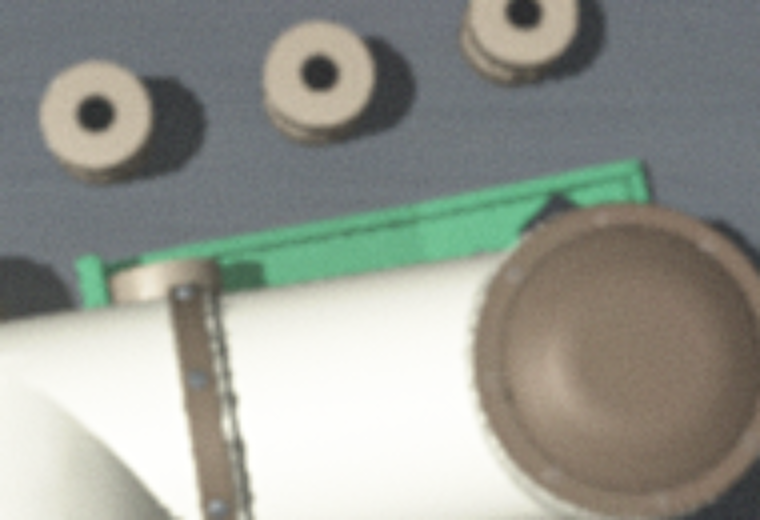

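>>> move_arm(increments="1 0 0.015 -0.001 0 0 0; 1 0 0.03 -0.002 0 0 0; 1 0 0.045 -0.0025 0 0 0; 1 0 0.057 -0.0025 0 0 0; 1 0 0.059 -0.0025 0 0 0; 1 0 0.059 -0.0025 0 0 0")

```text
time_s: 15.7
tcp_pos: [0.5034, -0.0758, 0.0662]
ee_rot: [[0.643, -0.001, -0.766], [0.766, -0.0, 0.643], [-0.001, -1.0, 0.0]]
wrist_force: [0.6, 0.6, -0.0]
gripper_width: 0.003
```

```bash
cat > arc.py <<'E'
import numpy as np,sys
# finger centre in ramp mm for theta, in tool axes (x=n, z = ramp y rotated -52.8)
a=np.radians(-52.8);n=np.array([np.cos(a),np.sin(a)]);tz=np.array([-np.sin(a),np.cos(a)])
C=lambda t:np.array([76,52])+70*np.array([-np.cos(t),-np.sin(t)])-15.5*n
for t in np.arange(-.35,1.66,.1):
    c=C(t);print(round(t,2),c.round(1),'tool x,z',round(c@n,1),round(c@tz,1))
E
python3 arc.py; python3 go.py "-4 91 65 -52.8"
python3 - <<'E'
import numpy as np
a=np.radians(-52.8);print()
E
```

```text
-0.35 [ 0.9 88.3] tool x,z -69.8 54.1
-0.25 [-1.2 81.7] tool x,z -65.8 48.4
-0.15 [-2.6 74.8] tool x,z -61.1 43.2
-0.05 [-3.3 67.8] tool x,z -56.0 38.4
0.05 [-3.3 60.8] tool x,z -50.5 34.2
0.15 [-2.6 53.9] tool x,z -44.5 30.5
0.25 [-1.2 47. ] tool x,z -38.2 27.5
0.35 [ 0.9 40.3] tool x,z -31.6 25.1
0.45 [ 3.6 33.9] tool x,z -24.8 23.4
0.55 [ 7.  27.8] tool x,z -17.9 22.3
0.65 [10.9 22. ] tool x,z -10.9 22.0
0.75 [15.4 16.6] tool x,z -3.9 22.3
0.85 [20.4 11.8] tool x,z 3.0 23.4
0.95 [25.9  7.4] tool x,z 9.8 25.1
1.05 [31.8  3.6] tool x,z 16.3 27.5
1.15 [38.   0.5] tool x,z 22.6 30.6
1.25 [44.6 -2.1] tool x,z 28.6 34.2
1.35 [51.3 -4. ] tool x,z 34.2 38.5
1.45 [58.2 -5.1] tool x,z 39.3 43.2
1.55 [65.2 -5.6] tool x,z 43.9 48.5
1.65 [72.2 -5.4] tool x,z 48.0 54.2
t 15.7 ramp mm [-5.1 91.2 66.2] F [ 0.6  0.6 -0. ] grip 0.003 j [ 10.  21. -27.   0. -42. -50.]
shift [0.0008 0.0012 0.0007] rot [-0.0004  0.0028 -0.0007]
```

>>> move_arm(increments="1 0.004 0.001 -0.001 0 0 0; 1 0.007 0.001 -0.002 0 0 0; 1 0.01 0.001 -0.0027 0 0 0; 1 0.0122 0.001 -0.0053 0 0 0; 1 0.0146 0.001 -0.0079 0 0 0; 1 0.0171 0.001 -0.0103 0 0 0; 1 0.0197 0.001 -0.0127 0 0 0; 1 0.0224 0.001 -0.0148 0 0 0")

```text
time_s: 16.5
tcp_pos: [0.5293, -0.0688, 0.0657]
ee_rot: [[0.644, 0.0, -0.765], [0.765, -0.001, 0.644], [-0.0, -1.0, -0.001]]
wrist_force: [0.7, -4.7, 0.5]
gripper_width: -0.0
```

```bash
python3 go.py
python3 - <<'E'
from station import capture
import cv2
for n,(a,b,c,d) in dict(side=(130,280,230,380)).items():
    p_,D=capture(n);cv2.imwrite(f"pics/{n}6.png",cv2.resize(p_[a:b,c:d],None,fx=4,fy=4)[:,:,::-1])
E
```

```text
t 16.5 ramp mm [-3.9 64.3 65.7] F [ 0.7 -4.7  0.5] grip -0.0 j [ 10.  23. -24.   0. -43. -50.]
```

View pics/side6.png

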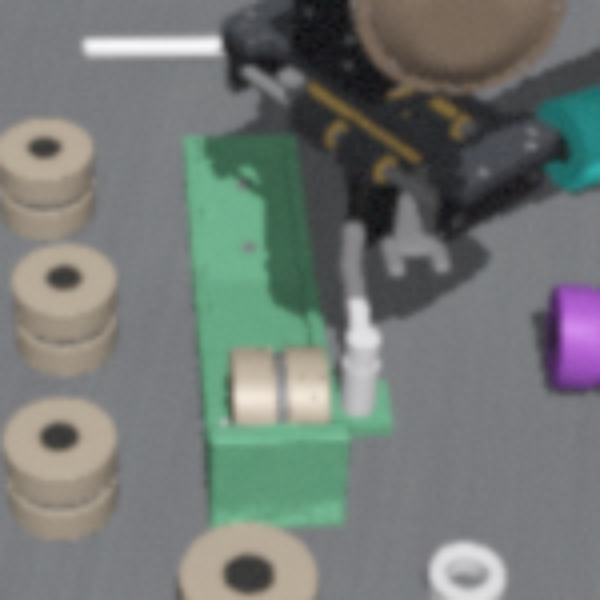

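>>> move_arm(increments="1 0.0028 0 -0.0021 0 0 0; 1 0.0058 0 -0.004 0 0 0; 1 0.0088 0 -0.0058 0 0 0; 1 0.0119 0 -0.0073 0 0 0; 1 0.0151 0 -0.0088 0 0 0; 1 0.0184 0 -0.01 0 0 0; 1 0.0217 0 -0.0112 0 0 0; 1 0.0251 0 -0.0121 0 0 0")

```text
time_s: 17.35
tcp_pos: [0.5547, -0.0565, 0.0655]
ee_rot: [[0.643, 0.0, -0.766], [0.766, 0.0, 0.643], [0.0, -1.0, 0.0]]
wrist_force: [-0.7, -1.4, -0.8]
gripper_width: 0.006
```

>>> move_arm(increments="1 0.0034 0 -0.0008 0 0 0; 1 0.0068 0 -0.0014 0 0 0; 1 0.0103 0 -0.0019 0 0 0; 1 0.0138 0 -0.0021 0 0 0; 1 0.0173 0 -0.0022 0 0 0; 1 0.0208 0 -0.0021 0 0 0; 1 0.0243 0 -0.0019 0 0 0; 1 0.0278 0 -0.0014 0 0 0")

```text
time_s: 18.15
tcp_pos: [0.5735, -0.0362, 0.0656]
ee_rot: [[0.643, 0.0, -0.765], [0.765, 0.0, 0.643], [0.0, -1.0, 0.0]]
wrist_force: [-1.1, -1.1, 0.1]
gripper_width: 0.003
```

```bash
python3 go.py
```

```text
t 18.15 ramp mm [18.2 14.1 65.6] F [-1.1 -1.1  0.1] grip 0.003 j [ 13.  26. -18.  -0. -46. -53.]
```

Run:
```python
import numpy as np
a0=np.radians(-52.8);u=lambda a:np.array([np.cos(a),np.sin(a)])
C=lambda t,ph:np.array([76,52])+70*np.array([-np.cos(t),-np.sin(t)])-15.5*u(a0+ph)
def call(ts,ph0,t0):
    a=a0+ph0;c0=C(t0,ph0)
    for t in ts:
        ph=ph0+(t-t0)*1.0 ; d=C(t,ph)-c0
        print(round(t,2),(d@u(a)).round(1),(d@u(a+np.pi/2)).round(1),'wy',-round(ph-ph0,2))
call(np.arange(.85,1.21,.05),0,.8);call(np.arange(1.25,1.61,.05),.4,1.2)
```

```text
0.85 3.5 -0.2 wy -0.05
0.9 6.9 -0.2 wy -0.1
0.95 10.4 0.0 wy -0.15
1.0 13.8 0.4 wy -0.2
1.05 17.3 0.9 wy -0.25
1.1 20.7 1.6 wy -0.3
1.15 24.0 2.5 wy -0.35
1.2 27.3 3.5 wy -0.4
1.25 3.5 -0.2 wy -0.05
1.3 6.9 -0.2 wy -0.1
1.35 10.4 0.0 wy -0.15
1.4 13.8 0.4 wy -0.2
1.45 17.3 0.9 wy -0.25
1.5 20.7 1.6 wy -0.3
1.55 24.0 2.5 wy -0.35
1.6 27.3 3.5 wy -0.4
```

>>> move_arm(increments="1 0.0035 0 -0.0002 0 -0.05 0; 1 0.0069 0 -0.0002 0 -0.1 0; 1 0.0104 0 0 0 -0.15 0; 1 0.0138 0 0.0004 0 -0.2 0; 1 0.0173 0 0.0009 0 -0.25 0; 1 0.0207 0 0.0016 0 -0.3 0; 1 0.024 0 0.0025 0 -0.35 0; 1 0.0273 0 0.0035 0 -0.4 0")

```text
time_s: 18.95
tcp_pos: [0.5883, -0.0129, 0.0655]
ee_rot: [[0.293, -0.0, -0.956], [0.956, 0.0, 0.293], [0.0, -1.0, 0.0]]
wrist_force: [-1.0, -1.4, 0.0]
gripper_width: 0.008
```

```bash
python3 go.py
python3 - <<'E'
from station import capture
import cv2
for n,(a,b,c,d) in dict(side=(130,280,230,380)).items():
    p_,D=capture(n);cv2.imwrite(f"pics/{n}7.png",cv2.resize(p_[a:b,c:d],None,fx=4,fy=4)[:,:,::-1])
E
```

```text
t 18.95 ramp mm [37.6 -5.5 65.5] F [-1.  -1.4  0. ] grip 0.008 j [ 14.  27. -16.  -0. -47. -32.]
```

View pics/side7.png

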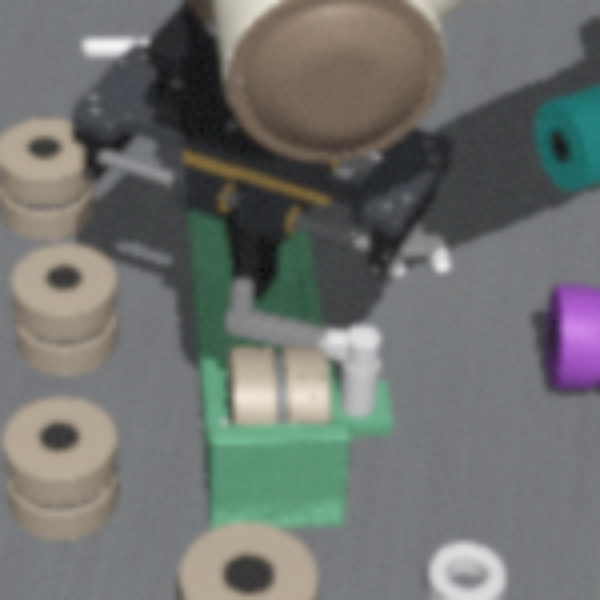

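Going as planned: the pin (240,295 in the crop) leads the fingers; the bar is about 1.2 rad round.

>>> move_arm(increments="1 0.0035 0 -0.0002 0 -0.05 0; 1 0.0069 0 -0.0002 0 -0.1 0; 1 0.0104 0 0 0 -0.15 0; 1 0.0138 0 0.0004 0 -0.2 0; 1 0.0173 0 0.0009 0 -0.25 0; 1 0.0207 0 0.0016 0 -0.3 0; 1 0.0225 0 0.002 0 -0.35 0; 1 0.024 0 0.0025 0 -0.35 0")

```text
time_s: 19.8
tcp_pos: [0.593, 0.0107, 0.0655]
ee_rot: [[-0.05, 0.0, -0.999], [0.999, 0.0, -0.05], [0.0, -1.0, -0.0]]
wrist_force: [-0.4, -0.4, 0.2]
gripper_width: 0.006
```

```bash
python3 go.py
```

```text
t 19.8 ramp mm [ 59.7 -15.2  65.5] F [-0.4 -0.4  0.2] grip 0.006 j [ 17.  28. -15.  -0. -47. -14.]
```

>>> move_arm(increments="1 0.0008 0 0 0 0 0; 1 0.0016 0 0 0 0 0; 1 0.0024 0 0 0 0 0; 1 0.0032 0 0 0 0 0; 1 0.0032 0 0 0 0 0")

```text
time_s: 20.3
tcp_pos: [0.5927, 0.0124, 0.0655]
ee_rot: [[-0.051, -0.0, -0.999], [0.999, -0.002, -0.051], [-0.002, -1.0, 0.001]]
wrist_force: [0.9, -5.6, -0.4]
gripper_width: 0.005
```

```bash
python3 go.py
```

```text
t 20.3 ramp mm [ 61.4 -15.3  65.5] F [ 0.9 -5.6 -0.4] grip 0.005 j [ 17.  28. -15.   0. -47. -14.]
```

>>> move_arm(increments="1 0.0007 0 0 0 0 0; 1 0.0015 0 0 0 0 0; 1 0.0015 0 0 0 0 0")

```text
time_s: 20.6
tcp_pos: [0.5927, 0.0126, 0.0656]
ee_rot: [[-0.05, -0.001, -0.999], [0.999, -0.003, -0.05], [-0.003, -1.0, 0.001]]
wrist_force: [1.9, -10.0, -1.5]
gripper_width: 0.008
```

>>> move_arm(increments="1 -0.004 0 0 0 0 0; 1 -0.015 0 0 0 0 0; 1 -0.025 -0.01 0 0 0 0; 1 -0.045 -0.05 0 0 0 0; 1 -0.08 -0.1 0 0 0 0; 1 -0.12 -0.12 0 0 0 0; 1 -0.16 -0.12 0 0 0 0; 1 -0.2 -0.12 0 0 0 0")

```text
time_s: 21.4
tcp_pos: [0.6036, -0.1867, 0.1887]
ee_rot: [[-0.051, 0.005, -0.999], [0.999, -0.0, -0.051], [-0.0, -1.0, -0.005]]
wrist_force: [0.7, 0.4, -1.1]
gripper_width: 0.011
```

```bash
cat > chk.py <<'E'
from station import capture,sense
from h import *
import sys
k=sys.argv[1]
p=np.load("ramp.npy");c,s=np.cos(p[2]),np.sin(p[2]);M=np.array([[c,s,0],[-s,c,0],[0,0,1]])
print(sense()['time_s'],sense()['tcp_pos'])
for n,(a,b,c,d) in dict(side=(130,280,200,390),top=(110,270,170,400)).items():
    p_,D=capture(n);cv2.imwrite(f"pics/{n}{k}.png",cv2.resize(p_[a:b,c:d],None,fx=3.4,fy=3.4)[:,:,::-1])
    P=(cloud(n,D)-[p[0],p[1],0])@M.T*1000
    m=(D>0)&(P[...,0]>60)&(P[...,0]<90)&(abs(P[...,1])<40)&(P[...,2]>70)&(P[...,2]<85);Q=P[m];print(n,'pin',len(Q),np.median(Q,axis=0) if len(Q) else '')
    h=cv2.cvtColor(p_,cv2.COLOR_RGB2HSV);m=(D>0)&(P[...,0]>60)&(P[...,0]<90)&(abs(P[...,1])<40)&(P[...,2]>48)&(P[...,2]<62)&(h[...,1]<30);Q=P[m];print('bar',len(Q),np.polyfit(Q[:,1],Q[:,0],1) if len(Q)>5 else '')
E
python3 go.py;python3 chk.py 8
```

```text
t 21.4 ramp mm [-135.3   17.7  188.7] F [ 0.7  0.4 -1.1] grip 0.011 j [ -3.  24.  -2.  -0. -64.   5.]
21.4 [ 0.60358817 -0.18672195  0.18867363]
side pin 28 [ 79.25842225 -17.76328577  78.03896769]
bar 80 [1.35092958e-02 7.71922913e+01]
top pin 27 [ 78.48877713 -19.51732399  78.73722661]
bar 122 [-7.13974938e-03  7.86926496e+01]
```

View pics/side8.png

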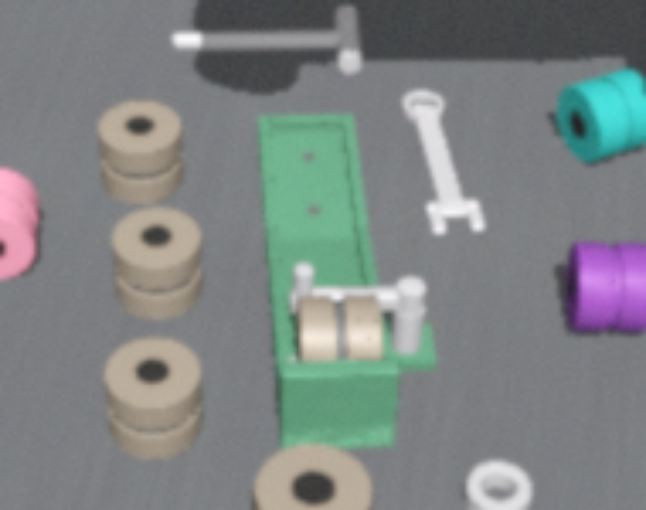

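View pics/top8.png

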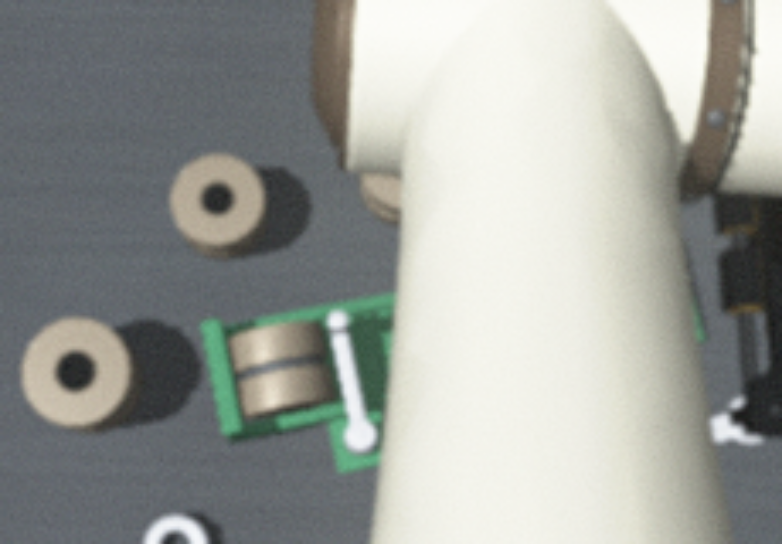

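The bar lies fully across the lane: its slope against the ramp's y axis is about 0, and the pin is at ramp (79,-18). The roller is seated behind it, the bystanders look undisturbed and the arm is clear, so I'm handing in.

```bash
python3 -c "
from station import r,sense
print(sense()['joint_velocities'].round(2));print(r.finish_job())"
```

```text
[ 3.66 -0.47 -1.93 -1.26  0.25 -2.29]
the job is handed in; nothing more can be done
None
```

I pushed the roller up the ramp in one steady go with the partly closed fingertips, without gripping or lifting it, until it dropped into the seat. I then pressed it lightly against the stop, at about 7 N. After that I pushed the keeper round by its pin with the fingers shut until it met its end stop at about 10 N. I backed off and handed the job in at about 21.5 s.

**Roller:** after the drop, the camera fits put its centre at ramp x = 114 to 118 mm, z = 52 mm; the seat is x = 117, z = 52. The pictures since then show it still in the seat.

**Keeper:** the last pictures show the bar square across the lane, within about 0.015 rad. The pin measured ramp (78 to 79, -18 to -20) mm against the ideal (77, -18), so there is a 1 to 2 mm calibration disagreement. The two contact readings also came out up to 2 mm from the nominal values.

**Other things on the bench:** everything visible in the last pictures looked unmoved, but I checked that by eye only. One or two spares were partly hidden by the arm in the top view, though all three show in the side view.

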